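# Put the bakery's colour-coded rolling pins away on their V-cradles

## Task

Put the three rolling pins away: lay each one in the V-cradle of the same colour as the bands on its ends, centred and properly down in both Vs, setting it down gently and not dropping it. Once the heavy marble pin (red bands) is lying in its cradle, chock it so it cannot roll: set the green wedge squarely in the middle of that cradle's front ledge, its thin end slid in under the pin from the front and close up against it. Leave the little bowl, the ring cutter and the brass weight where they stand.

Things in the scene. Friction and masses are not known exactly. Their poses are not given: they have to be found in the camera images.
- pin_red: Short straight rolling pin, a plain cylinder of white-grey marble, about 0.5 kg, with red bands round both ends. 38 mm diameter, 160 mm long; it lies on the bench at the start and can roll. Origin at its middle, on its axis; its own y axis runs along the pin (x and z turn with it as it rolls).
- pin_blue: Short straight rolling pin, a plain cylinder of pale beech wood, about 0.14 kg, with blue bands round both ends. 38 mm diameter, 160 mm long; it lies on the bench at the start and can roll. Origin at its middle, on its axis; its own y axis runs along the pin (x and z turn with it as it rolls).
- pin_yellow: Short straight rolling pin, a plain cylinder of dark walnut wood, about 0.15 kg, with yellow bands round both ends. 38 mm diameter, 160 mm long; it lies on the bench at the start and can roll. Origin at its middle, on its axis; its own y axis runs along the pin (x and z turn with it as it rolls).
- cradle_red: Red V-cradle, fixed: base plate 110 (x) by 120 (y) by 10 mm, two V supports 16 mm thick at y = -42 and +42 mm, 37 mm high. Origin: centre of the plate's underside, z up. A seated pin lies along y, its axis at x = +20, z = 40 mm. Vs high at the rear (+x), low in front; the bare front of the plate (x -55 to 0 mm, top z = 10 mm) is the ledge, facing the robot.
- cradle_blue: Blue V-cradle, fixed: base plate 110 (x) by 120 (y) by 10 mm, two V supports 16 mm thick at y = -42 and +42 mm, 37 mm high. Origin: centre of the plate's underside, z up. A seated pin lies along y, its axis at x = +20, z = 40 mm. Vs high at the rear (+x), low in front; the bare front of the plate (x -55 to 0 mm, top z = 10 mm) is the ledge, facing the robot.
- cradle_yellow: Yellow V-cradle, fixed: base plate 110 (x) by 120 (y) by 10 mm, two V supports 16 mm thick at y = -42 and +42 mm, 37 mm high. Origin: centre of the plate's underside, z up. A seated pin lies along y, its axis at x = +20, z = 40 mm. Vs high at the rear (+x), low in front; the bare front of the plate (x -55 to 0 mm, top z = 10 mm) is the ledge, facing the robot.
- chock: Loose green plastic wedge, 60 g, 46 (x) by 36 (y) by 32 mm high: block from x = -26 to -6 mm, then a 45 degree slope to a 6 mm blunt toe at x = +20. Origin on the underside. Grip its parallel sides (along y), best near x = -15. On a ledge, x along the cradle's, its slope touches a seated pin with its origin at cradle x = -3, z = 10 mm; the toe then lies under the pin: slide it in from the front.
- ramekin: Bystander: small white ceramic bowl, 46 mm across, 35 mm high, standing loose among the things. Origin at the centre of its underside.
- cutter: Bystander: copper ring pastry cutter, 46 mm across, 36 mm high, standing loose. Origin at the centre of its underside.
- weight: Bystander: small brass scale weight with a knob, 42 mm across, 42 mm high, standing loose. Origin at the centre of its underside.
Not all that is in view belongs to the job. Leave any orange or turquoise look-alike of the pin_yellow alone.

How it is judged:
On the way, in this order (a step that is already met when the one before it is completed fails the run):
1. the marble pin lies released in the red cradle (x of pin_red in the frame of cradle_red between 0.012 and 0.028 m and y of pin_red in the frame of cradle_red between -0.015 and 0.015 m and z of pin_red in the frame of cradle_red between 0.035 and 0.045 m and angle between the y axis of pin_red and the y axis of cradle_red, either way round below 0.1 rad and linear speed of pin_red below 0.02 m/s and contact force between the fingers and pin_red below 0.1 N), for 0.2 s.
2. then the wedge stands released on the red cradle's ledge, close up against the pin (all of step 1 and x of chock in the frame of cradle_red between -0.014 and 0.004 m and y of chock in the frame of cradle_red between -0.015 and 0.015 m and z of chock in the frame of cradle_red between 0.006 and 0.014 m and angle between the x axis of chock and the x axis of cradle_red, either way round below 0.2 rad and angle between chock's own z axis and vertical below 0.1 rad and linear speed of chock below 0.02 m/s and contact force between the fingers and chock below 0.1 N), for 0.2 s.
At the end, for the whole second after the job is handed in: Each pin rests released in the cradle of its colour: within 15 mm lengthwise, 8 mm sideways, 5 mm in height, 0.1 rad of seated. The wedge rests flat and released on the red cradle's ledge, toe under the pin, at most 11 mm short of it, within 15 mm of the middle, square within 0.2 rad (all of step 2 and x of pin_blue in the frame of cradle_blue between 0.012 and 0.028 m and y of pin_blue in the frame of cradle_blue between -0.015 and 0.015 m and z of pin_blue in the frame of cradle_blue between 0.035 and 0.045 m and angle between the y axis of pin_blue and the y axis of cradle_blue, either way round below 0.1 rad and linear speed of each of pin_blue, pin_yellow below 0.02 m/s and contact force between the fingers and pin_blue below 0.1 N and x of pin_yellow in the frame of cradle_yellow between 0.012 and 0.028 m and y of pin_yellow in the frame of cradle_yellow between -0.015 and 0.015 m and z of pin_yellow in the frame of cradle_yellow between 0.035 and 0.045 m and angle between the y axis of pin_yellow and the y axis of cradle_yellow, either way round below 0.1 rad and contact force between the fingers and pin_yellow below 0.1 N); the robot touches nothing.
It fails at once if the ramekin is shifted by more than 25 mm or tipped (distance of ramekin from where it was at the start of the episode above 0.025 m or angle between ramekin's own z axis and vertical above 0.5 rad).
It fails at once if the cutter is shifted by more than 25 mm or tipped (distance of cutter from where it was at the start of the episode above 0.025 m or angle between cutter's own z axis and vertical above 0.5 rad).
It fails at once if the weight is shifted by more than 25 mm or tipped (distance of weight from where it was at the start of the episode above 0.025 m or angle between weight's own z axis and vertical above 0.5 rad).
It fails at once if a pin is dropped or flung: it moves at over 0.5 m/s (a fall of over 13 mm) while not held ((contact force between the fingers and pin_red below 0.1 N and linear speed of pin_red above 0.5 m/s) or (contact force between the fingers and pin_blue below 0.1 N and linear speed of pin_blue above 0.5 m/s) or (contact force between the fingers and pin_yellow below 0.1 N and linear speed of pin_yellow above 0.5 m/s)).
It also fails if it takes over 102 s, if anything falls off the work surface, if the arm or the gripper's body presses on something with over 40 N, if the wrist force passes 120 N, or if a joint passes its speed limit or range.

## Robot

A 6-joint arm with a two-finger parallel gripper is mounted at the origin on the work surface. World frame = base frame: x ahead of the robot, y to its left, z up, the work surface at z = 0. Lengths are in m, angles in rad, forces in N, time in s.
With the tool pointing down it reaches from about 0.35 to 0.975 m from the base axis. Payload 7.1 kg.
Tool frame: the origin (TCP) lies midway between the tips of the shut fingers; the grasp point (between the pads) lies 19 mm behind it; z points along the fingers, y is the line along which they close (so a half turn about z gives the same grasp; the last joint's range is limited). The gripper opens to 88 mm and grips with 3 to 60 N. Pads are 20 mm wide; open, the fingers measure 115 mm over their backs; the gripper's body (75 mm by 178 mm) begins 61 mm behind the grasp point.
Start: joints at [1.269, 0.423, 1.63, -0, 1.089, -0.019], TCP at [0.174, 0.6, 0.223] pointing down, gripper open.
Joint ranges: [-3, 3], [-0.9, 2.11], [0.09, 2.58], [-1.31, 4.45], [0.11, 2.69], [-2.54, 2.54]. Speed limits (rad/s): [2.39, 2.39, 3.01, 3.14, 3.14, 3.14].

## Interface

Orientations are given as a unit quaternion [w, x, y, z].
In Python, from station import move_pose, movel, movej, command_gripper, wait, inverse_kinematics, read_camera, camera_info, MotionError, job_done, get_time, get_joint_pos, get_qvel, get_effort, get_tcp_pos, get_ee_rot, get_ft_force, get_ft_torque, get_grip_width, get_finger_force gives the robot as it stands. Calls block until the motion is done:
- move_pose(position, orientation): joint-space move of the TCP to a pose.
- movel(position, frame=None, v=0.15, until_force=None): straight line of the TCP; frame=None keeps the orientation; v is the mean speed in m/s. With until_force (N) it stops when the force on the tool has changed by that much, and returns True; else False.
- movej(angles): joint-space move.
- command_gripper(opening): opening from 0.0 (shut) to 1.0 (fully open); the grip force is fixed at half the most; returns when the fingers have stopped.
- wait(seconds).
- inverse_kinematics(position, orientation): joint angles nearest the present ones, or None.
- read_camera(name): name is "side" or "top"; returns the picture (480x640x3 uint8, red, green, blue); there is no depth.
- camera_info(name): a dict with "intrinsics" (3x3 intrinsics, pixels), "T" (4x4, takes a point from camera to world coordinates). Camera axes: x right, y up, looking along -z (the intrinsics and any distortion apply to the point x, -y, -z); pixel columns grow to the right and rows downward; lengths in m; the calibration is good to about 2 mm. A picture is of the moment at which its call begins. camera_info takes no time and is no camera call.
A pose or a line that the arm cannot do raises MotionError and nothing moves.
- job_done(): hands the job in; it is judged then, once.
Readings, each from a call of its own:
- get_time(): time.
- get_joint_pos(): joint angles.
- get_qvel(): joint speeds.
- get_effort(): joint torques, N m.
- get_tcp_pos(): TCP position.
- get_ee_rot(): TCP orientation.
- get_ft_force(): force on the tool from outside, world axes, zero at the start.
- get_ft_torque(): the same for the moment, N m.
- get_grip_width(): opening from 0.0 (shut) to 1.0 (fully open).
- get_finger_force(): force on a finger pad.
Only numpy, scipy, OpenCV 4.12 (cv2) and the standard library are available. Lean on these libraries where they do the work, as an engineer would, in place of code of your own. Each camera call takes 0.05 s, during which the arm holds its last target. There are 200 camera calls.

## Working session

There is one attempt and no reset: what is moved stays moved. The work goes in short steps, each a Python script; the robot and the scene stay as the last script left them, time stands still between calls to the robot, and variables do not carry over. Pictures are saved under pics/ and viewed, at most 14 in all, crops included, and the job is handed in when it is done.

```bash
mkdir -p pics; ls
python3 - <<'E'
from station import *
import cv2
for n in("top","side"):
    i=camera_info(n);print(n,i)
    cv2.imwrite(f"pics/{n}0.png",read_camera(n)[:,:,::-1])
print(get_time(),get_ee_rot())
E
```

```text
pics
top {'intrinsics': array([[506.93453876,   0.        , 327.22721196],
       [  0.        , 506.93453876, 239.69708403],
       [  0.        ,   0.        ,   1.        ]]), 'T': array([[ 0.06628559,  0.97332771, -0.21963468,  0.23763891],
       [-0.99776622,  0.06648735, -0.00648145,  0.00614296],
       [ 0.00829435,  0.21957369,  0.97556066,  1.07219387],
       [ 0.        ,  0.        ,  0.        ,  1.        ]])}
side {'intrinsics': array([[453.6185899 ,   0.        , 317.16644223],
       [  0.        , 453.6185899 , 240.90135133],
       [  0.        ,   0.        ,   1.        ]]), 'T': array([[ 0.99986765, -0.01010882, -0.01274733,  0.43246721],
       [-0.00431762,  0.5905574 , -0.80698409, -0.81610542],
       [ 0.01568569,  0.80693232,  0.59043559,  0.64391689],
       [ 0.        ,  0.        ,  0.        ,  1.        ]])}
0.1 [-1.05420111e-04  1.40949099e-01  9.90016611e-01 -6.71651878e-04]
```

View pics/top0.png

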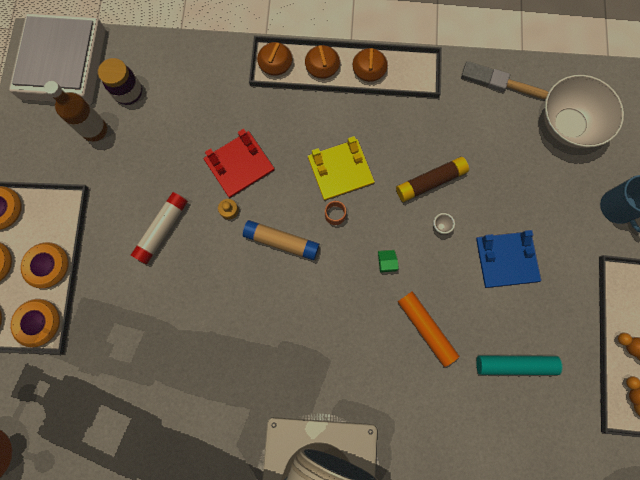

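View pics/side0.png

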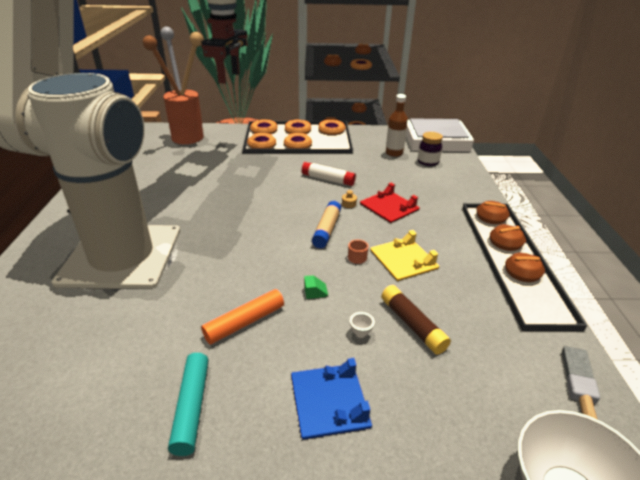

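The top view shows the red, yellow and blue cradles at about (238,163), (341,168) and (509,260). The pins are at (160,228) red, (281,240) blue and (433,180) yellow. The wedge is at (388,261), the weight at (228,209), the cutter at (336,212) and the ramekin at (444,224). The orange and turquoise pins are decoys. Next I'll measure with colour masks.

```bash
cat > h.py <<'E'
import numpy as np, cv2
from station import *
def ray(n,p,z):
    """pixel -> world point on plane z"""
    I=camera_info(n);K=I["intrinsics"];T=I["T"]
    d=np.linalg.inv(K)@[p[0],p[1],1];d=T[:3,:3]@[d[0],-d[1],-d[2]];o=T[:3,3]
    return o+d*(z-o[2])/d[2]
def proj(n,P):
    I=camera_info(n);c=I["T"][:3,:3].T@(np.array(P,float)-I["T"][:3,3])
    u=I["intrinsics"]@[c[0],-c[1],-c[2]];return u[:2]/u[2]
H={"red":[(0,6),(174,180)],"yellow":[(24,33)],"blue":[(104,120)],"green":[(50,75)]}
def mask(img,c,box=None,s=140,v=60):
    h=cv2.cvtColor(img,cv2.COLOR_RGB2HSV);m=np.zeros(h.shape[:2],np.uint8)
    for a,b in H[c]: m|=cv2.inRange(h,(a,s,v),(b,255,255))
    if box:
        k=np.zeros_like(m);x0,y0,x1,y1=box;k[y0:y1,x0:x1]=255;m&=k
    return m
def blobs(m,amin=30):
    n,l,st,ce=cv2.connectedComponentsWithStats(m)
    return sorted([(int(st[i,4]),ce[i].round(1).tolist(),st[i,:4].tolist(),l==i) for i in range(1,n) if st[i,4]>=amin],key=lambda b:-b[0])
E
python3 - <<'E'
from h import *
img=read_camera("top")
for c in H:
    m=mask(img,c)
    print(c)
    for a,ce,bb,l in blobs(m): print("  ",a,ce,bb)
    if c!="green":
        l=blobs(m)[0][3]
        pts=np.argwhere(l)[:,::-1].astype(np.float32)
        W=np.array([ray("top",p,.01)[:2] for p in pts],np.float32)
        print("   plate rect",cv2.minAreaRect(W),"yaw")
        hull=cv2.convexHull(W);print(cv2.approxPolyDP(hull,.006,True).reshape(-1,2).round(4).tolist())
a=img[120:300,130:290];b=img[120:300,300:460]
cv2.imwrite("pics/c1.png",cv2.resize(np.hstack([img[125:205,195:285],img[125:205,295:385],img[220:300,465:555]]),None,fx=2.9,fy=2.9,interpolation=cv2.INTER_CUBIC)[:,:,::-1])
E
```

```text
red
   2601 [238.0, 163.0] [203, 129, 71, 69]
   207 [140.6, 254.2] [131, 246, 21, 18]
   192 [176.6, 200.2] [167, 192, 20, 18]
   plate rect ((0.6413846611976624, 0.22471171617507935), (0.12182126939296722, 0.11959850788116455), 37.80194091796875) yaw
[[0.7192000150680542, 0.21969999372959137], [0.6606000065803528, 0.2987000048160553], [0.6438000202178955, 0.3012000024318695], [0.5576000213623047, 0.2337000072002411], [0.6287999749183655, 0.1437000036239624], [0.7106000185012817, 0.2029999941587448]]
yellow
   2312 [340.5, 169.6] [308, 136, 67, 64]
   90 [405.5, 188.3] [399, 183, 14, 11]
   79 [460.6, 162.8] [455, 158, 12, 10]Traceback (most recent call last):
  File "<stdin>", line 10, in <module>
  File "h.py", line 5, in ray
    I=camera_info(n);K=I["intrinsics"];T=I["T"]
ValueError: time passes only in moves, steps and waits
```

```bash
sed -i 's/^def ray/CI={n:camera_info(n) for n in ("top","side")}\ndef ray/; s/I=camera_info(n)/I=CI[n]/' h.py
python3 - <<'E'
from h import *
img=read_camera("top")
H["yellow"]=[(20,34)]
for c in H:
    m=mask(img,c,s=120,v=40)
    print(c)
    for a,ce,bb,l in blobs(m): print("  ",a,ce,bb)
    l=[b for b in blobs(m) if b[1][0]<600 and (c!="yellow" or b[1][1]>100)][0][3]
    z=.01 if c!="green" else .016
    W=np.array([ray("top",p,z)[:2] for p in np.argwhere(l)[:,::-1]],np.float32)
    print("   rect",np.round(np.hstack(cv2.minAreaRect(W)),4))
    print(cv2.approxPolyDP(cv2.convexHull(W),.005,True).reshape(-1,2).round(3).tolist())
def cr(x,y): return img[y:y+80,x:x+90]
im=np.vstack([np.hstack([cr(195,125),cr(295,125),cr(465,220)]),np.hstack([cr(345,220),cr(390,145),cr(240,200)])])
cv2.imwrite("pics/c1.png",cv2.resize(im,None,fx=2.9,fy=2.9,interpolation=cv2.INTER_CUBIC)[:,:,::-1])
E
```

```text
red
   2643 [238.1, 163.1] [203, 129, 72, 69]
   227 [141.0, 254.5] [131, 245, 22, 19]
   211 [176.9, 200.4] [167, 192, 20, 19]
   rect [ 0.6408  0.2242  0.1239  0.1198 37.6246]
[[0.718999981880188, 0.21699999272823334], [0.6629999876022339, 0.296999990940094], [0.6439999938011169, 0.3009999990463257], [0.5580000281333923, 0.23399999737739563], [0.6309999823570251, 0.1420000046491623], [0.7110000252723694, 0.2029999941587448]]
yellow
   2633 [340.2, 168.5] [308, 136, 67, 64]
   273 [404.9, 191.2] [396, 181, 19, 21]
   199 [461.1, 165.0] [452, 157, 17, 19]
   rect [ 6.43500e-01 -3.60000e-03  1.20700e-01  1.20100e-01  2.36244e+01]
[[0.7200000286102295, -0.03099999949336052], [0.6819999814033508, 0.05900000035762787], [0.6669999957084656, 0.0689999982714653], [0.5669999718666077, 0.026000000536441803], [0.6140000224113464, -0.08100000023841858]]
blue
   2851 [507.9, 259.1] [477, 230, 64, 58]
   205 [310.2, 249.9] [303, 240, 16, 20]
   179 [249.1, 229.3] [243, 221, 15, 19]
   rect [ 0.4627 -0.3754  0.1124  0.1233 10.1609]
[[0.527999997138977, -0.4230000078678131], [0.503000020980835, -0.3089999854564667], [0.3970000147819519, -0.32600000500679016], [0.41999998688697815, -0.44200000166893005]]
green
   373 [387.5, 260.7] [378, 250, 20, 22]
   rect [ 0.439  -0.1176  0.045   0.0385  9.7011]
[[0.46299999952316284, -0.12800000607967377], [0.4580000042915344, -0.09600000083446503], [0.41600000858306885, -0.10199999809265137], [0.421999990940094, -0.1379999965429306]]
```

View pics/c1.png

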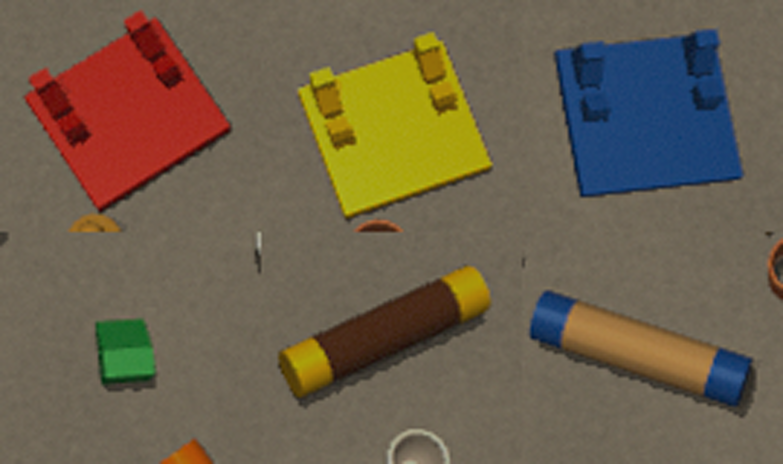

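The crop shows all three cradles with their Vs at the rear, away from the robot. The wedge's dark slope points to +x and its block is on the robot side. Next I'll compute poses, including the wedge crest, the pins from both views, and the bystanders.

Run:
```python
from h import *
H["yellow"]=[(20,34)]
t=read_camera("top");s=read_camera("side")
B={"red":[(141,254.5),(176.9,200.4)],"yellow":[(404.9,191.2),(461.1,165)],"blue":[(310.2,249.9),(249.1,229.3)]}
for c,(a,b) in B.items():
    P,Q=ray("top",a,.019)[:2],ray("top",b,.019)[:2];d=P-Q
    print(c,"top mid",((P+Q)/2).round(4),"axis deg",np.degrees(np.arctan2(d[1],d[0])).round(1),"len",np.hypot(*d).round(4))
    m=mask(s,c,s=120,v=40);bl=blobs(m,40)
    print("   side",[(x[0],x[1],ray("side",x[1],.019)[:2].round(4).tolist()) for x in bl[:6]])
for n,p,z in (("ramekin",(443.5,222),.035),("cutter",(336,211),.036),("weight",(228,207),.03)): print(n,ray("top",p,z)[:2].round(3))
m=mask(t,"green",s=120,v=40);l=blobs(m)[0][3];v=t[:,:,1].copy();v[~l]=0
print(v[248:274,376:400])
sm=mask(s,"green",s=100,v=40);print([x[:3] for x in blobs(sm)][:4])
cv2.imwrite("pics/w.png",cv2.resize(s[265:310,290:345],None,fx=10,fy=10,interpolation=cv2.INTER_CUBIC)[:,:,::-1])
```

```text
red top mid [0.4778 0.373 ] axis deg 154.2 len 0.1371
   side [(1191, [390.3, 204.1], [0.6396, 0.2056]), (321, [221.2, 28.2], [-0.158, 2.3314]), (320, [217.0, 58.9], [-0.0582, 1.601]), (129, [348.9, 178.4], [0.5387, 0.3445]), (83, [305.3, 167.7], [0.4121, 0.4081]), (42, [234.5, 51.6], [0.0094, 1.7518])]
yellow top mid [ 0.629  -0.2096] axis deg 119.6 len 0.1402
   side [(1869, [405.1, 257.3], [0.6422, -0.0207]), (443, [437.3, 341.1], [0.6612, -0.264]), (196, [389.6, 293.0], [0.5918, -0.1381])]
blue top mid [0.4681 0.1144] axis deg -105.1 len 0.1383
   side [(4552, [329.8, 400.8], [0.464, -0.3882]), (505, [116.5, 79.8], [-0.4385, 1.2321]), (284, [77.5, 23.9], [-1.0963, 2.3915]), (215, [320.1, 238.7], [0.4529, 0.0469]), (44, [335.1, 203.9], [0.4938, 0.2036])]
ramekin [ 0.526 -0.23 ]
cutter [ 0.534 -0.001]
weight [0.529 0.229]
[[  0   0   0   0   0   0   0   0   0   0   0   0   0   0   0   0   0   0
    0   0   0   0   0   0]
 [  0   0   0   0   0   0   0   0   0   0   0   0   0   0   0   0   0   0
    0   0   0   0   0   0]
 [  0   0   0   0   0   0   0   0   0   0   0   0   0 102   0 
[... 1826 characters left out ...]
144
  144 145 146 136   0   0]
 [  0   0   0   0  70 116 149 145 141 127 125 123 107 107 108 103  89  90
   86  74  76  72   0   0]
 [  0   0   0   0  54  66  79  78  74  69  67  65  58  58  60  57  53  51
   48  45  45   0   0   0]
 [  0   0   0   0  51  46  44  45  45  44  46  47  48  51  49   0   0   0
    0   0   0   0   0   0]
 [  0   0   0   0   0   0   0   0   0   0   0   0   0   0   0   0   0   0
    0   0   0   0   0   0]
 [  0   0   0   0   0   0   0   0   0   0   0   0   0   0   0   0   0   0
    0   0   0   0   0   0]]
[(1185, [254.6, 46.4], [239, 0, 31, 86]), (403, [314.4, 287.4], [305, 276, 22, 23]), (301, [199.2, 10.4], [189, 0, 21, 35]), (157, [239.4, 14.5], [235, 0, 9, 28])]
```

View pics/w.png

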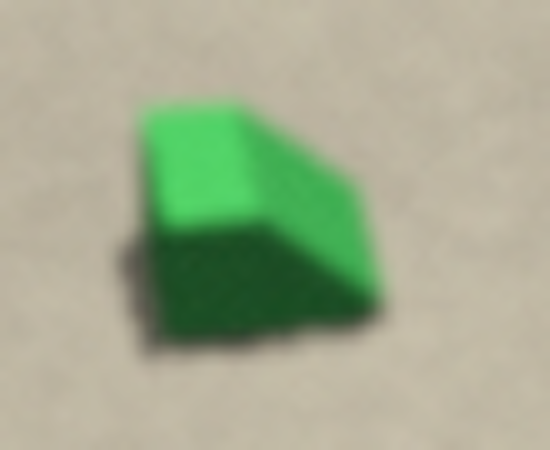

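The wedge's bright block top is at top-view pixels (381–397, 259–269), with the toe facing +x in both views. Next I'll pick and place the red pin.

```bash
cat >> h.py <<'E'
CR={"red":(.6385,.2215,.66),"yellow":(.641,-.0065,.41),"blue":(.462,-.3755,.178)}
PIN={"red":(.4778,.373,154.2-90),"yellow":(.629,-.2096,29.6),"blue":(.4681,.1144,-15.1)}
def cw(c,x,y):
    X,Y,a=CR[c];return np.array([X+x*np.cos(a)-y*np.sin(a),Y+x*np.sin(a)+y*np.cos(a)])
def quat(a):
    """tool down, closing line (tool y) at world angle a"""
    b=(a+np.pi/2)/2;return [0,np.cos(b),np.sin(b),0]
def at(xy,z): return [float(xy[0]),float(xy[1]),z]
def pick(xy,a,zt,op):
    q=quat(a);command_gripper(op)
    move_pose(at(xy,.12),q);movel(at(xy,zt+.03),v=.2);movel(at(xy,zt),v=.08)
    command_gripper(0.0);print("grip",get_grip_width()*88,get_finger_force())
    movel(at(xy,.13),v=.15);print("lifted",get_grip_width()*88,get_finger_force(),get_ft_force())
def putpin(c,op=.62):
    p=cw(c,.02,0);move_pose(at(p,.13),quat(CR[c][2]))
    movel(at(p,.034),v=.12);hit=movel(at(p,.0235),v=.02,until_force=3)
    print("hit",hit,get_tcp_pos(),get_ft_force());command_gripper(op);movel(at(p,.14),v=.15);print("t",get_time())
def dopin(c):
    x,y,a=PIN[c];pick((x,y),np.radians(a),.004,.68);putpin(c)
E
python3 - <<'E'
from h import *
# orientation helper check
from scipy.spatial.transform import Rotation as R
q=get_ee_rot();print(R.from_quat(np.roll(q,-1)).as_matrix()[:,1],R.from_quat(np.roll(quat(.3),-1)).as_matrix().round(2))
c,r,w=[ray("top",p,.032)[:2] for p in ((389.2,264.3),(380.7,260.3),(396.7,258.8))]
print("wedge grasp",c,"yaw",np.degrees(np.arctan2(*(r-w)[::-1]))-90)
E
```

```text
[ 2.79057016e-01  9.60274389e-01 -5.28837378e-04] [[-0.3   0.96  0.  ]
 [ 0.96  0.3   0.  ]
 [ 0.    0.   -1.  ]]
wedge grasp [ 0.42821365 -0.11920608] yaw 9.309532324060413
```

Run:
```python
from h import *
dopin("red")
move_pose([.45,.02,.14],quat(np.radians(-82)))
t=read_camera("top");s=read_camera("side");print(get_time())
im=np.hstack([cv2.resize(t[120:220,190:290],(390,390)),cv2.resize(s[165:235,345:435],(400,390))])
cv2.imwrite("pics/r1.png",im[:,:,::-1])
```

```text
grip 37.10066208006518 30.000096559524536
lifted 37.07682827106191 29.998844861984253 [-0.10142521  0.30763591 -5.57479064]
hit True [0.65495725 0.23400405 0.02614264] [2.27204094 1.73349935 4.57611648]
t 8.675
10.3417
```

View pics/r1.png

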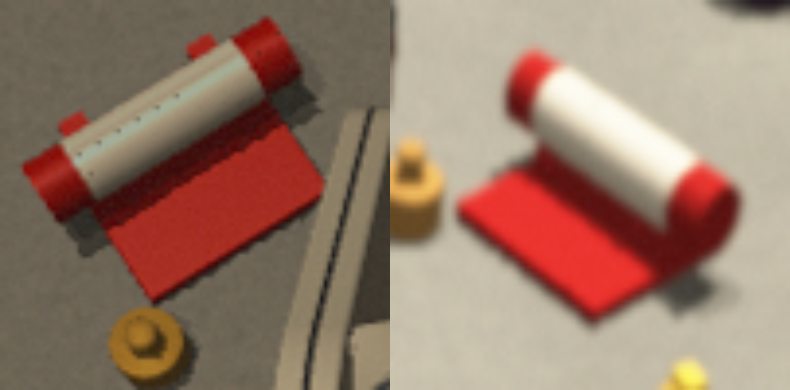

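The red pin lies in both Vs, and the weight is untouched. Next is the wedge, after checking the pin position numerically with bands at about top pixels (204.6,166.9) and (258.5,134.1).

Run:
```python
from h import *
P,Q=[ray("top",p,.042)[:2] for p in ((204.6,166.9),(258.5,134.1))]
m=(P+Q)/2;d=P-Q;yaw=np.arctan2(d[1],d[0])-np.pi/2
print("pin mid",m,"yaw",yaw,"expected",cw("red",.02,0))
pick((.4282,-.1192),np.radians(9.3-90),.005,.6)
a=CR["red"][2];q=quat(a-np.pi/2)
g=lambda x:cw("red",x-.016,0)           # wedge origin at cradle x -> grasp point
move_pose(at(g(-.045),.14),q);movel(at(g(-.045),.022),v=.12)
print(movel(at(g(-.04),.0158),v=.04,until_force=3),get_tcp_pos())
print(movel(at(g(.001),.0158),v=.025,until_force=2.5),get_tcp_pos(),get_ft_force())
p=np.array(get_tcp_pos())[:2]-CR["red"][:2];print("wedge x in cradle",p@[np.cos(a),np.sin(a)]+.016)
```

```text
pin mid [0.65333269 0.23238109] yaw 0.6580220224299151 expected [0.65429984 0.23376234]
grip 36.123994872377715 29.985407888889313
lifted 36.013195108311415 29.98368948698044 [-0.06657832  0.99147019 -0.52994881]
False [0.59436425 0.18731598 0.01576755]
True [0.6238569  0.21029291 0.01543014] [-0.37055007 -0.31666152  3.89699763]
wedge x in cradle -0.002439193592395198
```

Run:
```python
from h import *
command_gripper(.6)
p=np.array(get_tcp_pos());movel([p[0],p[1],.14],v=.12)
dopin("blue")
dopin("yellow")
q=get_joint_pos();move_pose([.45,.02,.3],quat(np.radians(20)))
movej([1.4]+list(get_joint_pos()[1:]))
t=read_camera("top");s=read_camera("side");print(get_time())
cv2.imwrite("pics/f1.png",cv2.resize(t[110:310,150:570],(798,380))[:,:,::-1])
cv2.imwrite("pics/f2.png",cv2.resize(s[150:450,280:480],(400,600))[:,:,::-1])
```

```text
grip 37.39405227675068 29.99622792005539
lifted 37.75859251539645 29.99560385942459 [ 0.52509229 -0.15300966 -1.51638407]
hit True [ 0.48212494 -0.37217551  0.026009  ] [ 0.82848073 -0.1520452   2.66535846]
t 27.825
grip 37.533663961284695 29.995664656162262
lifted 37.737478891846614 29.99545454978943 [-0.25172247  0.22627453 -2.02670515]
hit True [0.65990797 0.00163032 0.02633246] [1.54881851 1.60686536 1.96899927]
t 35.2667
38.4667
```

View pics/f1.png

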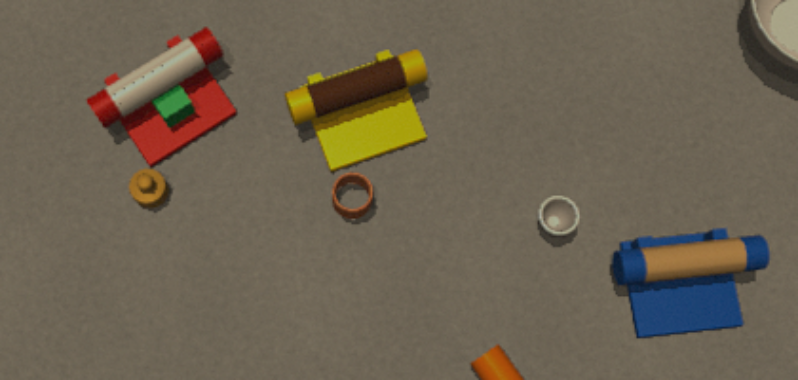

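View pics/f2.png

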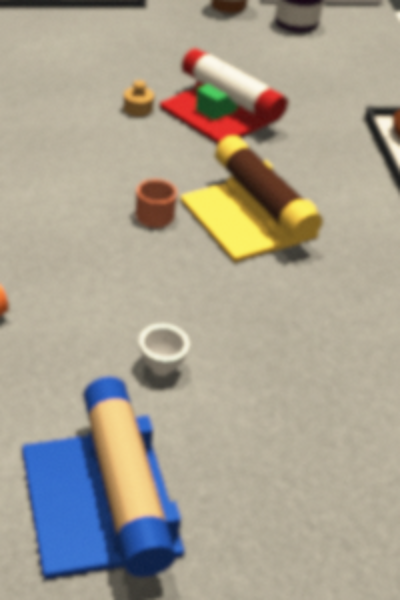

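All the pins are in their cradles, and the wedge stands mid-ledge against the red pin. The bystanders haven't moved. I'll check centring numerically before handing in.

Run:
```python
from h import *
k=np.array([420/798,200/380]);o=np.array([150,110])
# wood/marble section end midpoints from f1.png (left, right)
E={"red":((115,96),(196,53)),"yellow":((312,98),(402,68)),"blue":((645,265),(745,254))}
for c,(a,b) in E.items():
    P,Q=[ray("top",np.array(p)*k+o,.045)[:2] for p in (a,b)];X,Y,w=CR[c];m=(P+Q)/2-[X,Y];d=P-Q
    print(c,"x",m@[np.cos(w),np.sin(w)],"y",m@[-np.sin(w),np.cos(w)],"dyaw",np.arctan2(d[1],d[0])-np.pi/2-w)
# wedge top centre
g=np.array([171,92.0]);
t=read_camera("top");m=mask(t,"green",(190,120,290,220),s=120,v=40);b=blobs(m)[0]
v=(t[:,:,1]>125)&b[3];q=np.argwhere(v)[:,::-1].mean(0);print(b[:3],v.sum(),q)
X,Y,w=CR["red"];m=ray("top",q,.042)[:2]-[X,Y];print("wedge top x(-.019 exp)",m@[np.cos(w),np.sin(w)],"y",m@[-np.sin(w),np.cos(w)])
```

```text
red x 0.019193500256711817 y -0.0021039438957776418 dyaw -0.06438123383825001
yellow x 0.021491889305739413 y 0.0003629099185029532 dyaw 0.00010459764580911246
blue x 0.01808806344208199 y -0.006705154815576214 dyaw 0.0006415618750183483
(278, [241.0, 165.1], [230, 155, 22, 22]) 131 [240.75572519 163.89312977]
wedge top x(-.019 exp) -0.01883083736760885 y -0.0002312092403995939
```

```bash
python3 -c "
from station import *
print(job_done(),get_time())"
```

```text
the job is handed in; nothing more can be done
the job is handed in; nothing more can be done
```

I handed the job in: each pin is lying in the cradle of its colour, the wedge is against the red pin mid-ledge, and the bystanders look unmoved. The final camera check put everything within tolerance, but the station gave no verdict.

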